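Let down the tattoo machine case lid on a finger

TASK

The lid of the open machine case stands leaning slightly back. Nudge it forward past upright, catch it from underneath on a finger while it is still clearly open, and lower it gently until it is fully shut, never letting it drop. Do not pinch the lid between the fingers, and leave the bottle, jar and standing pen in their places.

Things in the scene. Friction and masses are not known exactly. Their poses are not given: they have to be found in the camera images.
- case: shallow aluminium case, fixed to the table, 160 mm (its x) by 240 mm (its y) by 75 mm high, lined with black foam and holding a tattoo pen and cartridges. Origin: centre of its underside, on the table. Its -x side is the front (turned to the robot's right, yaw 0.7 to 1.4); the hinge runs along y on the top of its +x wall; z up.
- hinge (a point): middle of the lid's hinge line, 80 mm from the case's origin along the case's +x and 75 mm above the table; same axes as the case, does not move with the lid.
- lid (a joint): lid angle, rad: 0 shut (level on the rim), 1.57 upright, 1.76 stop leaning back; starts at 1.62 to 1.70. Damped hinge with friction; the lid (0.38 kg) stays put within 0.14 of upright; tipped below about 1.43 (varies by 0.03) it falls forward by itself, slowly at first: some 2 s to reach 0.6, then at about 1 rad/s; uncaught it slams at over 1 rad/s.
- lip (a point): middle of the lid's free edge at its inner (lower) face, 190 mm from the hinge line; swings with the lid. Shut, it lies 75 mm above the table, 30 mm in front of the case. The lip is a tongue 100 mm wide, 10 mm thick, projecting 30 mm beyond the rest of the lid (160 by 240 mm); under it there is free space for a finger down to the table.
- cover: the aluminium outer layer of the lid, 6 mm thick, same outline as the whole lid with its lip; the upper face when shut, the face away from the case when upright. Origin on the hinge line; it turns with the lid.
- liner: the black plastic inner layer of the lid, 4 mm thick, same outline, the underside when shut, facing over the case when upright. Origin on the hinge line; it turns with the lid.
- soap_bottle: white plastic bottle 56 mm wide, 150 mm tall, loose, standing beyond the case's -y end, about 0.2 m from its middle. Origin: centre of its underside.
- jar: glass jar 60 mm wide, 65 mm tall, loose, standing behind the case (its +x side), about 0.19 m from its middle. Origin: centre of its underside.
- pen_holder: dark steel tattoo pen standing on its round foot, 56 mm wide at the foot, 115 mm tall, loose, standing beyond the case's -y end, about 0.22 m from its middle. Origin: centre of its underside.

How it is judged:
On the way, in this order (a step that is already met when the one before it is completed fails the run):
1. the lid is tipped forward past its balance point (below 1.40 rad) (value of joint lid below 1.4 rad).
2. the lid rests with its underside on the fingers, still open (0.3 to 1.25 rad) and slower than 0.5 rad/s, for 0.2 s (value of joint lid between 0.3 and 1.25 rad and velocity of joint lid above -0.5 rad/s and contact force between liner and the fingers above 0.3 N), for 0.2 s.
At the end, for the whole second after the job is handed in: the lid is fully shut (within 0.02 rad) and at rest, and the bottle, jar and pen stand within 15 mm of where they were (value of joint lid below 0.02 rad and velocity of joint lid between -0.05 and 0.05 rad/s and distance of each of soap_bottle, jar, pen_holder from where it was at the start of the episode below 0.015 m); the robot touches nothing.
It fails at once if the lid drops: it closes faster than 0.7 rad/s between 0.45 and 0.06 rad (the last 11 mm at the lip are free) (value of joint lid between 0.06 and 0.45 rad and velocity of joint lid below -0.7 rad/s).
It fails at once if the lid is pinched: the fingers press on its outside and its inside at once (over 2 N each) (contact force between each of cover, liner and the fingers above 2 N).
It fails at once if the bottle, jar or pen is moved by 15 mm, lifted or tipped (distance of any of soap_bottle, jar, pen_holder from where it was at the start of the episode above 0.015 m or angle between any of soap_bottle, jar, pen_holder's own z axis and vertical above 0.3 rad).
It also fails if it takes over 48 s, if anything falls off the work surface, if the arm or the gripper's body presses on something with over 40 N, if the wrist force passes 120 N, or if a joint passes its speed limit or range.

ROBOT

A 6-joint arm with a two-finger parallel gripper is mounted at the origin on the work surface. World frame = base frame: x ahead of the robot, y to its left, z up, the work surface at z = 0. Lengths are in m, angles in rad, forces in N, time in s.
With the tool pointing down it reaches from about 0.375 to 0.975 m from the base axis. Payload 3.8 kg.
Tool frame: the origin (TCP) lies between the finger pads; the fingertips stand 11 mm ahead of it and the grasp point (between the pads) lies 8 mm behind it; x points along the fingers, z is the direction in which the jaws open and shut, and the axes are right-handed (so a half turn about x gives the same grasp; the last joint's range is limited). The gripper opens to 85 mm and grips with 20 to 120 N. Pads are 22 mm wide; open, the fingers measure 114 mm over their backs; the gripper's body (76 mm by 85 mm) begins 54 mm behind the grasp point. The pads swing forward as they close: fully open they stand 13 mm farther back than shut.
Start: joints at [-1.352, 0.264, 1.604, -0, 1.274, -0.037], TCP at [0.171, -0.653, 0.242] pointing down, gripper open.
Joint ranges: [-2.63, 2.63], [-0.94, 2.18], [0.31, 2.57], [-1.31, 4.45], [0, 2.66], [-2.55, 2.55]. Speed limits (rad/s): [2.57, 2.57, 3.14, 3.14, 3.14, 3.14].

INTERFACE

Orientations are given as a rotation vector (axis times angle).
In Python, from workcell import bot gives the robot as it stands.
- The arm moves only by the tool step_arm, never from a script. Its argument "targets" is one flat list of numbers, 7 for each row, row after row: the shift along the tool's x, y, z in m, then the turn, a rotation vector about the tool's x, y, z in degrees, then the closure in counts, from 0 (fully open) to 255 (shut). A call has 1 to 20 rows; each row is the pose to reach, as a shift and turn from the pose commanded when the call began, along the tool's axes at that moment; what a row does not reach only later rows make up. A row lasts 1/8 s, in which the tool goes at most 62.5 mm and 10.7 degrees, less where a joint would pass 70% of its speed; a pose out of reach is approached as far as the arm can. A call with a gripper value outside its range is refused whole. The fingers move at their own pace and stop on an object; "squeeze" is the grip in N (left out, the last holds). Time passes only in rows, so rows that repeat a pose let the fingers close. It gives the time, the measured TCP pose, the force and the opening at its end, in the units of the state.
- bot.read_state(): the state, without advancing time (a new reading comes with each control period).
- bot.read_camera(name): name is "scene" or "top"; returns a dict with "frame" (400x640x3 uint8, red, green, blue), "depth" (400x640 float32, m along the optical axis (not along the pixel's ray), 0 where there is no reading), "fx", "fy", "cx", "cy" (pixels), "rvec" (rotation vector, rad) and "tvec" (3), from world to camera coordinates, as OpenCV has them. Camera axes: x right, y down, z forward; pixel columns grow to the right and rows downward; lengths in m; the calibration is good to about 2 mm. A picture is of the moment at which its call begins.
- bot.finish_job(): hands the job in, once; it reports no verdict.
The state is a dict: "time": time; "q": joint angles; "joint_vel": joint speeds; "joint_torque": joint torques, N m; "tool_pos": TCP position; "tcp_rot": TCP orientation; "wrist_force": force on the tool from outside, world axes, zero at the start; "torque": the same for the moment, N m; "width": opening from 0.0 (shut) to 1.0 (fully open).
Only numpy, scipy, OpenCV 4.12 (cv2) and the standard library are available. Lean on these libraries where they do the work, as an engineer would, in place of code of your own. Each camera call takes 0.05 s, during which the arm holds its last target.

## Working session

There is one attempt and no reset: what is moved stays moved. The work goes in short steps, Python scripts to look and compute and a tool call to move; the robot and the scene stay as the last step left them, time stands still between calls to the robot, and variables do not carry over. Pictures are saved under pics/ and viewed, and the job is handed in when it is done.

Besides the shell and the picture viewer there is one more tool, called after "Emit:" as name(argument=value, ...) on one line, values as JSON. step_arm: Moves the arm, as the interface text tells. Its arguments: {"type":"object","properties":{"targets":{"type":"array","items":{"type":"number"}},"squeeze":{"type":"number"}},"required":["targets"]}

```bash
ls; mkdir -p pics
cat > h.py <<'E'
import numpy as np, cv2
from scipy.spatial.transform import Rotation as R
from workcell import bot
def cam(n):
    c=bot.read_camera(n); c['R']=cv2.Rodrigues(np.array(c['rvec'],float))[0]; c['t']=np.array(c['tvec'],float).ravel(); return c
def cloud(c):
    v,u=np.mgrid[0:400,0:640]; d=c['depth']
    p=np.stack([(u-c['cx'])/c['fx']*d,(v-c['cy'])/c['fy']*d,d],-1)
    w=(p-c['t'])@c['R']; w[d<=0]=np.nan; return w
def save(c,n): cv2.imwrite('pics/'+n,c['frame'][:,:,::-1])
E
python3 - <<'E'
from h import *
print(bot.read_state())
for n in ('scene','top'):
    c=cam(n); save(c,n+'0.png'); np.savez(n+'0.npz',w=cloud(c),f=c['frame']); print(n,-c['R'].T@c['t'],c['fx'])
E
```

```text
pics
{'time': 0.0, 'q': array([-1.35192183e+00,  2.64769210e-01,  1.60540264e+00,  3.78960174e-05,
        1.27366452e+00, -3.69174056e-02]), 'joint_vel': array([ 6.55909862e-04,  9.30551999e-04,  5.56477807e-06, -1.38239298e-03,
       -4.27946486e-04, -8.28815121e-04]), 'joint_torque': array([ 1.73534219e-03, -5.15111089e+01, -3.67312753e+01, -1.75572318e-04,
        1.28979731e-02, -2.00419743e-05]), 'tool_pos': array([ 0.17062754, -0.65234588,  0.24093569]), 'tcp_rot': array([ 1.0202116 ,  1.32115122, -1.01777115]), 'wrist_force': array([-0.71926699,  0.385764  ,  0.39106515]), 'torque': array([-0.06931009, -0.0266957 ,  0.0002679 ]), 'width': 0.9963549799521497}
scene [1.08459467 0.25358975 0.87241127] 467.4673861367624
top [0.48989416 0.10036015 0.73485356] 370.71433361136087
```

View pics/scene0.png

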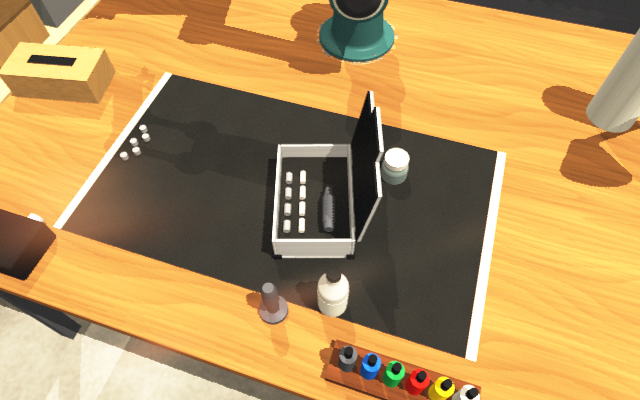

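View pics/top0.png

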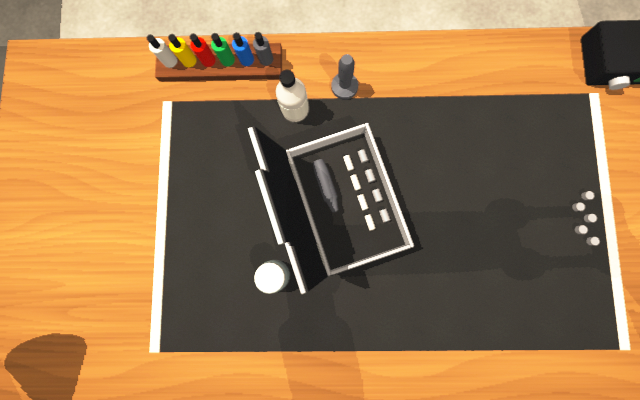

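The scene view shows the case open with its lid standing at (370,165), the jar at (396,165) behind it, the bottle at (333,293) and pen at (272,305). In the top view the rim corners are about (290,150), (368,126), (412,245) and (330,272). The lid is on the left, the jar at (271,277), the bottle at (293,97) and the pen at (345,80).

Run:
```python
from h import *
c=cam('top'); 
def ray(u,v,z):
    d=c['R'].T@np.array([(u-c['cx'])/c['fx'],(v-c['cy'])/c['fy'],1]); o=-c['R'].T@c['t']
    return o+d*(z-o[2])/d[2]
for p in [(290,150),(368,126),(412,245),(330,272)]: print(p,ray(*p,.075).round(4))
w=np.load('top0.npz')['w']
for p in [(271,277),(293,97),(287,78),(345,60),(345,88),(258,150),(270,205),(297,268),(253,131),(303,291),(265,175),(280,240)]: print(p,w[p[1],p[0]].round(3))
# enlarged crops
im=cv2.resize(c['frame'][110:310,230:430],None,fx=3,fy=3,interpolation=cv2.INTER_CUBIC); cv2.imwrite('pics/topcrop.png',im[:,:,::-1])
m=(w[...,2]>.065)&(w[...,2]<.085)
v,u=np.where(m); print(len(v)); 
g=np.zeros((400,640),np.uint8); g[m]=255; g[(w[...,2]>.09)]=120; cv2.imwrite('pics/mask.png',cv2.resize(g[50:310,230:430],None,fx=2,fy=2))
```

```text
(290, 150) [0.6701 0.1737 0.075 ]
(368, 126) [0.7131 0.0296 0.075 ]
(412, 245) [ 0.4948 -0.0412  0.075 ]
(330, 272) [0.4498 0.1034 0.075 ]
(271, 277) [0.442 0.208 0.066]
(293, 97) [0.759 0.165 0.106]
(287, 78) [0.773 0.17  0.151]
(345, 60) [0.821 0.071 0.118]
(345, 88) [0.813 0.068 0.02 ]
(258, 150) [0.628 0.201 0.233]
(270, 205) [0.546 0.178 0.264]
(297, 268) [0.465 0.146 0.233]
(253, 131) [0.655 0.208 0.234]
(303, 291) [0.435 0.139 0.233]
(265, 175) [0.587 0.186 0.257]
(280, 240) [0.502 0.165 0.263]
4378
```

View pics/topcrop.png

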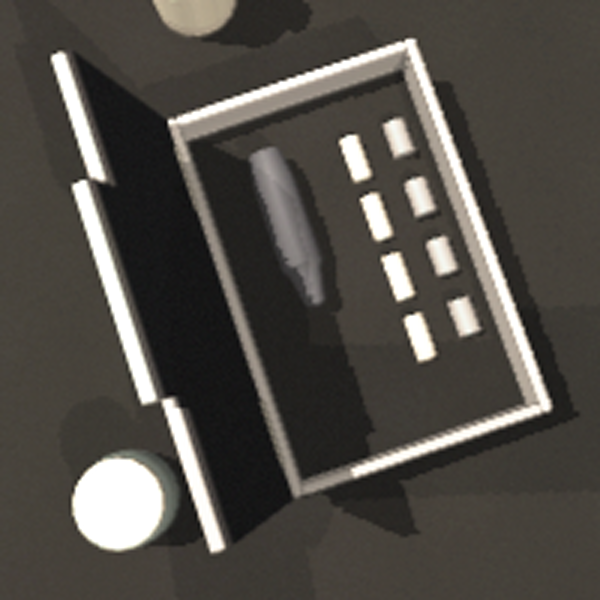

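View pics/mask.png

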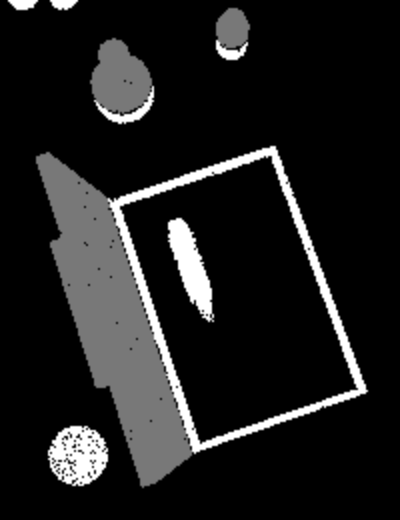

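```bash
cat >> h.py <<'E'
def casefit():
    w=np.load('top0.npz')['w']
    v,u=np.mgrid[0:400,0:640]
    m=(abs(w[...,2]-.075)<.008)&(u>283)&(u<418)&(v>120)&(v<280)
    g=m.astype(np.uint8); n,l,s,_=cv2.connectedComponentsWithStats(g); k=1+np.argmax(s[1:,4])
    p=w[l==k][:,:2].astype(np.float32)
    return cv2.minAreaRect(p*1000),p
E
python3 - <<'E'
from h import *
r,p=casefit(); print(r); print(cv2.boxPoints(r))
w=np.load('top0.npz')['w']; z=w[...,2]
box=cv2.boxPoints(r)
s=bot.read_state(); print(R.from_rotvec(s['tcp_rot']).as_matrix().round(3))
# liner plane
f=np.load('top0.npz')['f'].astype(int).sum(-1)
v,u=np.mgrid[0:400,0:640]
poly=np.array([[262,145],[285,158],[325,265],[305,280]])
m=np.zeros((400,640),np.uint8); cv2.fillPoly(m,[poly],1)
q=w[(m>0)&(z>.1)&(z<.23)]; q=q[~np.isnan(q).any(1)]
c=q.mean(0); n=np.linalg.svd(q-c)[2][2]; d=abs((q-c)@n); q=q[d<.006]; c=q.mean(0); n=np.linalg.svd(q-c)[2][2]
print(len(q),c,n,np.std((q-c)@n))
E
```

```text
((582.3253173828125, 70.03271484375), (240.18373107910156, 161.78228759765625), 18.137678146362305)
[[443.01917  109.519714]
 [493.3822   -44.22382 ]
 [721.6315    30.545715]
 [671.26843  184.28925 ]]
[[-0.     0.967  0.253]
 [ 0.002  0.253 -0.967]
 [-1.     0.    -0.002]]
2478 [0.54455529 0.15779528 0.17102205] [-0.30842495  0.93742451 -0.16158383] 0.00022720432493376208
```

Emit:
step_arm(targets=[-0.1, 0, 0, 0, 0, 0, 0, -0.12, 0.07, -0.09, 0, 0, 0, 0, -0.12, 0.574, -0.694, -3.4, 0, 0, 0, -0.12, 0.574, -0.694, -3.4, 0, 0, 0, -0.12, 0.574, -0.694, -3.4, 0, 0, 0, -0.12, 0.574, -0.694, -3.4, 0, 0, 0, -0.12, 0.574, -0.694, -3.4, 0, 0, 0, -0.12, 0.574, -0.694, -3.4, 0, 0, 0, -0.12, 0.574, -0.694, -3.4, 0, 0, 0, -0.12, 0.574, -0.694, -3.4, 0, 0, 0])

```text
time: 1.4
tool_pos: [0.4046, -0.1471, 0.3503]
tcp_rot: [0.974, 1.341, -0.974]
wrist_force: [1.4, -0.1, -0.0]
width: 0.999
```

Run:
```python
from h import *
s=bot.read_state(); print(s)
```

```text
{'time': 1.4, 'q': array([-4.06564299e-01, -2.63804513e-01,  1.93664875e+00,  1.02043967e-05,
        1.46809101e+00,  8.49430173e-01]), 'joint_vel': array([ 1.16471429e+00,  2.16054512e-02, -4.85524337e-02,  1.73325444e-04,
        2.16546284e-02,  1.15108245e+00]), 'joint_torque': array([-5.93549430e+00, -2.52240622e+01, -3.74047387e+01, -1.15563761e-02,
        3.91422166e-01, -1.22429766e+00]), 'tool_pos': array([ 0.40463729, -0.14710404,  0.35031538]), 'tcp_rot': array([ 0.97427995,  1.34118026, -0.97402413]), 'wrist_force': array([ 1.36271211, -0.07715707, -0.01407276]), 'torque': array([ 0.04252237, -0.05203309,  0.00161513]), 'width': 0.9994879372668826}
```

Emit:
step_arm(targets=[0.03, 0.3, -0.4, 0, 0, 0, 0, 0.03, 0.3, -0.4, 0, 0, 0, 0, 0.03, 0.3, -0.4, 0, 0, 0, 0])

```text
time: 1.78
tool_pos: [0.4649, 0.0302, 0.3389]
tcp_rot: [0.974, 1.341, -0.974]
wrist_force: [0.4, -0.7, 0.1]
width: 1.003
```

Run:
```python
from h import *
s=bot.read_state(); print(s)
```

```text
{'time': 1.775, 'q': array([ 1.15191603e-02, -1.87934709e-01,  1.89648485e+00, -2.48403045e-04,
        1.43243573e+00,  1.26698428e+00]), 'joint_vel': array([ 1.05327483,  0.34882264, -0.2276866 , -0.00532441, -0.12331969,
        1.04639332]), 'joint_torque': array([ -4.24334094, -30.54829001, -36.54960036,   0.21269848,
         0.48829705,  -1.08449578]), 'tool_pos': array([0.46487453, 0.03017401, 0.33894837]), 'tcp_rot': array([ 0.9738628 ,  1.34139509, -0.97358998]), 'wrist_force': array([ 0.44697667, -0.65132852,  0.10197425]), 'torque': array([-0.02489478, -0.04810326,  0.02076598]), 'width': 1.0029365007606577}
```

Emit:
step_arm(targets=[-0.03, 0.05, 0, 0, 10, 0, 0, -0.03, 0.05, 0, 0, 20, 0, 0, -0.03, 0.05, 0, 0, 30, 0, 0, -0.03, 0.05, 0, 0, 40, 0, 0, -0.03, 0.05, 0, 0, 40, 0, 0])

```text
time: 2.4
tool_pos: [0.5121, 0.0418, 0.3658]
tcp_rot: [1.388, 1.911, -0.652]
wrist_force: [-0.0, 0.8, 0.7]
width: 1.0
```

Run:
```python
from h import *
s=bot.read_state()
for k in ('q','joint_vel','tool_pos','tcp_rot'): print(k,repr(s[k]))
```

```text
q array([-0.31748909,  0.10434751,  1.71004565,  0.55654045,  1.75939501,
        0.92773322])
joint_vel array([ 0.04278773, -0.05351625, -0.02142161, -0.0238359 , -0.01460976,
        0.02196883])
tool_pos array([0.51213227, 0.04182008, 0.36578968])
tcp_rot array([ 1.3880099 ,  1.91074936, -0.65157024])
```

Emit:
step_arm(targets=[-0.03, 0.08, 0.03, 0, 10, 10, 0, -0.03, 0.08, 0.1, 0, 20, 20, 0, -0.03, 0.08, 0.1, 0, 30, 20, 0, -0.03, 0.08, 0.1, 0, 30, 20, 0, -0.03, 0.08, 0.1, 0, 30, 20, 0])

```text
time: 3.02
tool_pos: [0.6176, -0.0225, 0.3258]
tcp_rot: [1.969, 1.965, -0.118]
wrist_force: [-0.5, 0.5, 0.4]
width: 1.0
```

Run:
```python
from h import *
s=bot.read_state()
for k in ('q','joint_vel','tool_pos','tcp_rot'): print(k,repr(s[k]))
```

```text
q array([-0.55012806,  0.42346544,  1.68271947,  1.02531891,  1.82249266,
        0.68205397])
joint_vel array([ 0.02149355, -0.04743399, -0.03569004, -0.00258755,  0.00074457,
        0.00293146])
tool_pos array([ 0.61756275, -0.02251253,  0.32577955])
tcp_rot array([ 1.96889767,  1.96505868, -0.11838382])
```

```bash
cat > kin.py <<'E'
import numpy as np
from scipy.spatial.transform import Rotation as R
from scipy.optimize import least_squares
D=[([-1.35192183,.26476921,1.60540264,0,1.27366452,-.0369174],[.17062754,-.65234588,.24093569],[1.0202116,1.32115122,-1.01777115]),
([-.406564299,-.263804513,1.93664875,0,1.46809101,.849430173],[.40463729,-.14710404,.35031538],[.97427995,1.34118026,-.97402413]),
([.0115191603,-.187934709,1.89648485,-.00024,1.43243573,1.26698428],[.46487453,.03017401,.33894837],[.9738628,1.34139509,-.97358998]),
([-.31748909,.10434751,1.71004565,.55654045,1.75939501,.92773322],[.51213227,.04182008,.36578968],[1.3880099,1.91074936,-.65157024]),
([-.55012806,.42346544,1.68271947,1.02531891,1.82249266,.68205397],[.61756275,-.02251253,.32577955],[1.96889767,1.96505868,-.11838382])]
y=lambda a:R.from_euler('y',a); z=lambda a:R.from_euler('z',a)
def rot(q,s6=-1,C=R.identity()): return z(q[0])*y(q[1]+q[2])*z(q[3])*y(q[4])*z(s6*q[5])*C
def pos(q,p):
    a1,dy,h,l1x,l1z,l2x,l2z,d,e=p
    A=z(q[0]);B=A*y(q[1]);E=B*y(q[2]);F=E*z(q[3]); G=F*y(q[4])
    return A.apply([a1,dy,h])+B.apply([l1x,0,l1z])+E.apply([l2x,0,l2z])+G.apply([e,0,d])
E
python3 - <<'E'
from kin import *
for s6 in (-1,1):
    Cs=[(rot(q,s6).inv()*R.from_rotvec(r)) for q,p,r in D]
    print(s6,[c.as_rotvec().round(3) for c in Cs])
f=lambda p:np.concatenate([(pos(q,p)-t)*1000 for q,t,r in D]+[np.array(p)*.01])
s=least_squares(f,[0,.025,.3,0,.4,0,.4,.2,0]); print(s.x.round(4)); print(s.fun.round(2))
E
```

```text
-1 [array([-0.058, -1.57 , -0.058]), array([ 1.303, -1.146,  1.303]), array([ 1.875, -0.588,  1.874]), array([ 1.416, -1.061,  1.416]), array([ 1.056, -1.3  ,  1.056])]
1 [array([-0.   , -1.571,  0.   ]), array([-0.   , -1.571,  0.   ]), array([ 0.   , -1.571, -0.   ]), array([-0.   , -1.571, -0.   ]), array([ 0.   , -1.571,  0.   ])]
[0.     0.0249 0.2518 0.     0.512  0.0014 0.5662 0.3367 0.    ]
[-0.01 -0.    0.    0.    0.   -0.   -0.    0.01  0.    0.    0.    0.
 -0.   -0.   -0.    0.    0.    0.    0.    0.01  0.    0.01  0.    0.  ]
```

```bash
cat >> kin.py <<'E'
P=[0,.0249,.2518,0,.512,.0014,.5662,.3367,0]
C=R.from_rotvec([0,-np.pi/2,0])
X=np.array([-.3113,.9503,0]);Y=np.array([-.9503,-.3113,0]);Z=np.array([0,0,1.])
H=np.array([.5823,.0700,.075])+.08*X
lo=np.array([-2.63,-.94,.31,-1.31,0,-2.55]);hi=np.array([2.63,2.18,2.57,4.45,2.66,2.55])
def ik(p,Rm,q0):
    f=lambda q:np.r_[(pos(q,P)-p)*10,(Rm.inv()*rot(q,1,C)).as_rotvec()]
    s=least_squares(f,np.clip(q0,lo+.001,hi-.001),bounds=(lo,hi)); return s.x,s.cost
def pose(th,rho=.175,off=0.,psi=0.):
    "tool aligned w/ lid angle th, off along tool z, psi extra tilt about tool y"
    rad=-np.cos(th)*X+np.sin(th)*Z; tz=-(np.sin(th)*X+np.cos(th)*Z)
    M=R.from_matrix(np.c_[-rad,np.cross(tz,-rad),tz])
    return H+rho*rad+off*tz, M*R.from_rotvec([0,psi,0])
E
python3 - <<'E'
from kin import *
q=D[2][0]
for th in [1.57,1.4,1.2,1,.8,.6,.4,.2,.1]:
    p,M=pose(th); q,c=ik(p,M,q)
    E=z(q[0])*y(q[1]); el=np.array([0,0,.2518])+E.apply([0,.0249,.512]); wc=p-.3367*M.as_matrix()[:,0]
    print(th,p.round(3),q.round(2),round(c,6),'wrist',wc.round(3))
E
```

```text
1.57 [0.557 0.146 0.25 ] [0.21 0.07 1.81 0.   1.26 1.47] 0.0 wrist [0.558 0.146 0.587]
1.4 [0.567 0.118 0.247] [0.07 0.1  1.8  0.17 1.29 1.27] 0.0 wrist [0.584 0.063 0.579]
1.2 [0.577 0.086 0.238] [-0.09  0.17  1.77  0.35  1.37  1.07] 0.0 wrist [ 0.615 -0.03   0.552]
1 [0.587 0.056 0.222] [-0.22  0.28  1.73  0.49  1.47  0.9 ] 0.0 wrist [ 0.643 -0.117  0.506]
0.8 [0.595 0.03  0.201] [-0.32  0.41  1.68  0.6   1.58  0.78] 0.0 wrist [ 0.668 -0.193  0.442]
0.6 [0.602 0.009 0.174] [-0.39  0.55  1.62  0.69  1.69  0.68] 0.0 wrist [ 0.689 -0.255  0.364]
0.4 [ 0.608 -0.007  0.143] [-0.44  0.71  1.56  0.76  1.8   0.61] 0.0 wrist [ 0.704 -0.302  0.274]
0.2 [ 0.611 -0.017  0.11 ] [-0.47  0.87  1.5   0.83  1.92  0.56] 0.0 wrist [ 0.714 -0.331  0.177]
0.1 [ 0.612 -0.019  0.092] [-0.47  0.95  1.47  0.87  1.98  0.53] 0.0 wrist [ 0.716 -0.338  0.126]
```

```bash
cat >> kin.py <<'E'
def rel(p,M,p0,M0):
    d=M0.inv().apply(p-p0); t=np.degrees((M0.inv()*M).as_rotvec()); return np.r_[d.round(4),t.round(2)]
E
python3 - <<'E'
from kin import *
from workcell import bot
s=bot.read_state(); p0=s['tool_pos'];M0=R.from_rotvec(s['tcp_rot'])
p,M=pose(1.5708,off=-.005); print(p)
print(rel(p+[0,0,.08],M,p0,M0), rel(p+[0,0,.0],M,p0,M0))
E
```

```text
[0.5558393  0.15077611 0.24999998]
[ 1.617e-01 -5.490e-02 -6.850e-02 -7.420e+00 -6.958e+01 -1.963e+01] [ 1.861e-01 -7.010e-02  6.100e-03 -7.420e+00 -6.958e+01 -1.963e+01]
```

Emit:
step_arm(targets=[-0.003, 0.002, -0.01, -1, -10, -2.8, 0, -0.006, 0.004, -0.019, -2.1, -19.9, -5.6, 0, -0.006, 0.004, -0.019, -3.2, -29.8, -8.4, 0, 0.02, -0.006, -0.03, -4.2, -39.8, -11.2, 0, 0.06, -0.02, -0.04, -5.3, -49.7, -14, 0, 0.1, -0.035, -0.055, -6.4, -59.6, -16.8, 0, 0.14, -0.048, -0.065, -7.42, -69.58, -19.63, 0, 0.1617, -0.0549, -0.0685, -7.42, -69.58, -19.63, 0, 0.1617, -0.0549, -0.0685, -7.42, -69.58, -19.63, 0, 0.1617, -0.0549, -0.0685, -7.42, -69.58, -19.63, 0])

```text
time: 4.28
tool_pos: [0.5567, 0.1505, 0.334]
tcp_rot: [0.976, 1.336, -0.967]
wrist_force: [1.3, -0.5, 0.1]
width: 0.999
```

Run:
```python
from kin import *
from h import *
s=bot.read_state(); p0=s['tool_pos'];M0=R.from_rotvec(s['tcp_rot'])
p,M=pose(1.5708,off=-.005); print(p0,rel(p,M,p0,M0))
for n in('scene','top'):
    c=cam(n); save(c,n+'1.png'); np.savez(n+'1.npz',w=cloud(c))
    f=c['frame'][60:260,270:470] if n=='scene' else c['frame'][60:310,190:390]
    cv2.imwrite('pics/'+n+'1c.png',cv2.resize(f,None,fx=3 if n=='scene' else 2.4,fy=3 if n=='scene' else 2.4,interpolation=cv2.INTER_CUBIC)[:,:,::-1])
```

```text
[0.55670959 0.15054821 0.33399447] [ 0.084  -0.0014 -0.0007  0.05    0.13   -0.46  ]
```

View pics/scene1c.png

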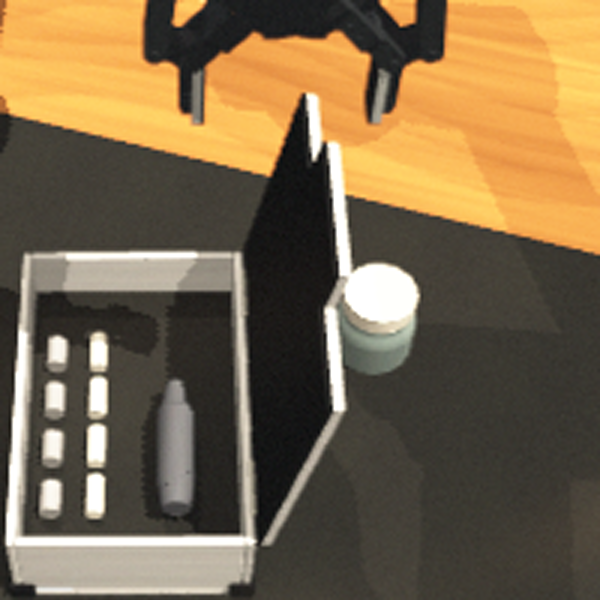

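View pics/top1c.png

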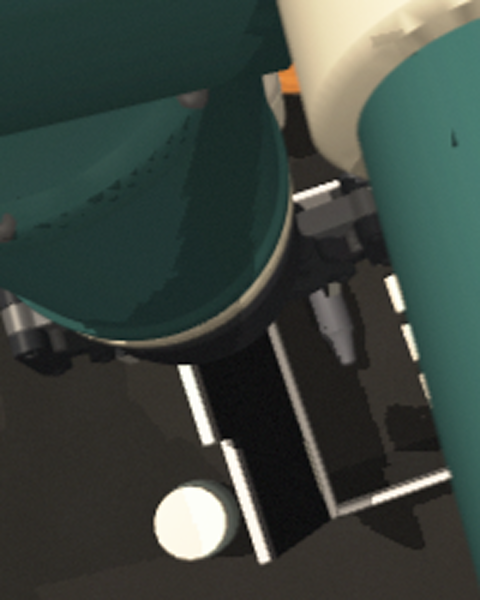

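The scene crop shows the open fingers straddling the lid line. The tips are at full-frame pixels (336,101) and (396,101), and the lid's top edge is at about (373,92). I'll measure the tip height next.

Run:
```python
from kin import *
from h import *
w=np.load('scene1.npz')['w']; s=bot.read_state(); p0=s['tool_pos'];M0=R.from_rotvec(s['tcp_rot'])
t=(w.reshape(-1,3)-p0)@M0.as_matrix()
ok=(abs(t[:,1])<.03)&(abs(t[:,2])<.08)&(t[:,0]>-.08)&(t[:,0]<.05)
k=t[ok]; print(len(k))
for a in np.arange(-.05,.03,.004):
    b=k[(k[:,0]>=a)&(k[:,0]<a+.004)]
    if len(b): print(round(a,3),len(b),'z',[ (c.min().round(4),c.max().round(4)) for c in (b[b[:,2]<0,2],b[b[:,2]>0,2]) if len(c)],'y',b[:,1].min().round(3),b[:,1].max().round(3))
# lid liner in case frame
lw=w.reshape(-1,3)-H; a,b,c=lw@X,lw@Y,lw[:,2]
m=(abs(b)<.1)&(c>.03)&(c<.15)&(a>-.03)&(a<.05); q=np.c_[a,c][m]
A=np.polyfit(q[:,1],q[:,0],1); print(A, 1.5708+np.arctan(A[0]))
```

```text
1663
-0.05 78 z [(np.float64(-0.0715), np.float64(-0.0419)), (np.float64(0.0414), np.float64(0.0725))] y -0.008 0.016
-0.046 37 z [(np.float64(-0.0618), np.float64(-0.0436)), (np.float64(0.0457), np.float64(0.0636))] y 0.007 0.015
-0.042 25 z [(np.float64(-0.0517), np.float64(-0.0422)), (np.float64(0.044), np.float64(0.0576))] y 0.002 0.014
-0.038 39 z [(np.float64(-0.056), np.float64(-0.0422)), (np.float64(0.044), np.float64(0.056))] y 0.003 0.014
-0.034 38 z [(np.float64(-0.0551), np.float64(-0.0422)), (np.float64(0.0439), np.float64(0.056))] y -0.007 0.015
-0.03 40 z [(np.float64(-0.0554), np.float64(-0.0424)), (np.float64(0.0437), np.float64(0.0559))] y -0.002 0.015
-0.026 32 z [(np.float64(-0.0561), np.float64(-0.0423)), (np.float64(0.0437), np.float64(0.0559))] y 0.005 0.014
-0.022 49 z [(np.float64(-0.0549), np.float64(-0.0422)), (np.float64(0.0435), np.float64(0.0559))] y -0.011 0.015
-0.018 31 z [(np.float64(-0.0556), np.float64(-0.0422)), (np.float64(0.0434), np.float64(0.0558))] y -0.001 0.013
-0.014 34 z [(np.float64(-0.0561), np.float64(-0.0423)), (np.float64(0.0434), np.float64(0.0558))] y 0.005 0.014
-0.01 31 z [(np.float64(-0.0535), np.float64(-0.042)), (np.float64(0.0432), np.float64(0.0526))] y -0.009 0.014
-0.006 12 z [(np.float64(-0.0476), np.float64(-0.0424)), (np.float64(0.0431), np.float64(0.0494))] y -0.002 0.013
[ 0.19172982 -0.00231309] 1.7602309605952697
```

Emit:
step_arm(targets=[0, -0.001, -0.013, 0, 0, 0, 0, 0.03, -0.001, -0.013, 0, 0, -0.4, 0, 0.06, -0.001, -0.013, 0, 0, -0.4, 0, 0.08, -0.001, -0.013, 0, 0, -0.4, 0, 0.094, -0.001, -0.013, 0, 0, -0.4, 0, 0.094, -0.001, -0.013, 0, 0, -0.4, 0])

```text
time: 5.12
tool_pos: [0.5513, 0.1623, 0.2367]
tcp_rot: [0.97, 1.345, -0.977]
wrist_force: [0.1, 0.2, 0.3]
width: 1.002
```

```bash
cat >> h.py <<'E'
def look(tag,box=(60,260,270,470),k=3,n='scene'):
    c=cam(n); a,b,l,r=box
    cv2.imwrite('pics/'+tag+'.png',cv2.resize(c['frame'][a:b,l:r],None,fx=k,fy=k,interpolation=cv2.INTER_CUBIC)[:,:,::-1])
    return cloud(c)
E
python3 - <<'E'
from kin import *
from h import *
w=look('s2'); s=bot.read_state(); p0=s['tool_pos'];M0=R.from_rotvec(s['tcp_rot'])
p,M=pose(1.5708,.165,off=-.017); print(p0,rel(p,M,p0,M0),s['wrist_force'])
E
```

```text
[0.55189069 0.16258456 0.23787584] [-2.1e-03  1.0e-04  5.0e-04 -2.0e-02  4.0e-02  1.8e-01] [-0.06213193  0.02719361  0.9740152 ]
```

View pics/s2.png

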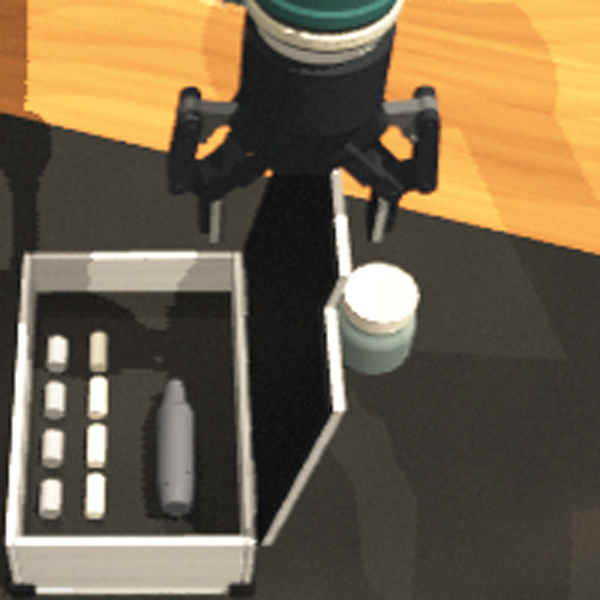

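The fingers now straddle the lid, with the front tip at crop (212,240), the back tip at (378,238), and zero force. Next I'll work out the nudge rows.

```bash
cat >> kin.py <<'E'
def rows(path,p0,M0):
    for p,M in path:
        r=rel(p,M,p0,M0); print(', '.join('%g'%v for v in [round(r[0],4),round(r[1],4),round(r[2],4),round(r[3],1),round(r[4],1),round(r[5],1),0])+',')
E
python3 - <<'E'
from kin import *
p0,M0=pose(1.5708,.165,-.017)
th=np.linspace(1.5708,1.18,15)[1:]; off=np.r_[np.linspace(-.017,0,8)[1:],np.zeros(7)]
rows([pose(t,.165,o) for t,o in zip(th,off)],p0,M0)
E
```

```text
-0.0003, -0, 0.007, 0, 1.6, -0, 0,
-0.0004, -0, 0.0141, 0, 3.2, 0, 0,
-0.0002, -0, 0.0211, -0, 4.8, 0, 0,
0.0002, -0, 0.0281, -0, 6.4, 0, 0,
0.0009, -0, 0.0351, 0, 8, -0, 0,
0.0019, -0, 0.0421, -0, 9.6, 0, 0,
0.0031, 0, 0.049, -0, 11.2, 0, 0,
0.0041, -0, 0.0535, 0, 12.8, 0, 0,
0.0052, -0, 0.058, 0, 14.4, 0, 0,
0.0064, -0, 0.0625, 0, 16, 0, 0,
0.0077, -0, 0.0669, 0, 17.6, -0, 0,
0.0092, -0, 0.0712, 0, 19.2, 0, 0,
0.0107, -0, 0.0756, 0, 20.8, 0, 0,
0.0124, -0, 0.0799, 0, 22.4, 0, 0,
```

Emit:
step_arm(targets=[-0.0003, 0, 0.007, 0, 1.6, 0, 0, -0.0004, 0, 0.0141, 0, 3.2, 0, 0, -0.0002, 0, 0.0211, 0, 4.8, 0, 0, 0.0002, 0, 0.0281, 0, 6.4, 0, 0, 0.0009, 0, 0.0351, 0, 8, 0, 0, 0.0019, 0, 0.0421, 0, 9.6, 0, 0, 0.0031, 0, 0.049, 0, 11.2, 0, 0, 0.0041, 0, 0.0535, 0, 12.8, 0, 0, 0.0052, 0, 0.058, 0, 14.4, 0, 0, 0.0064, 0, 0.0625, 0, 16, 0, 0])

```text
time: 6.42
tool_pos: [0.5712, 0.1029, 0.2312]
tcp_rot: [1.139, 1.575, -0.861]
wrist_force: [-0.2, 0.5, -0.2]
width: 1.003
```

```bash
cat > lid.py <<'E'
from kin import *
from h import *
import sys
w=look(sys.argv[1]); s=bot.read_state(); p0=s['tool_pos'];M0=R.from_rotvec(s['tcp_rot'])
d=p0-H; a=-(d@X); 
print(s['time'],p0,'tool th',np.arcsin(-M0.as_matrix()[2,0]),'rho',np.linalg.norm(d),'F',s['wrist_force'].round(2))
lw=w.reshape(-1,3)-H; a,b,c=lw@X,lw@Y,lw[:,2]
r=np.hypot(a,c); th=np.arctan2(c,-a)
m=(b<-.065)&(b>-.115)&(r>.06)&(r<.15)&(th>.04)&(th<1.9)
print('lid angle ~',np.percentile(th[m],[5,25,50,75,95]).round(3),m.sum())
E
python3 lid.py s3
```

```text
6.475 [0.57137677 0.10192571 0.23067749] tool th 1.290561683001924 rho 0.16240566875731044 F [ 0.83 -1.14 -0.97]
lid angle ~ [1.522 1.529 1.547 1.557 1.594] 48
```

View pics/s3.png

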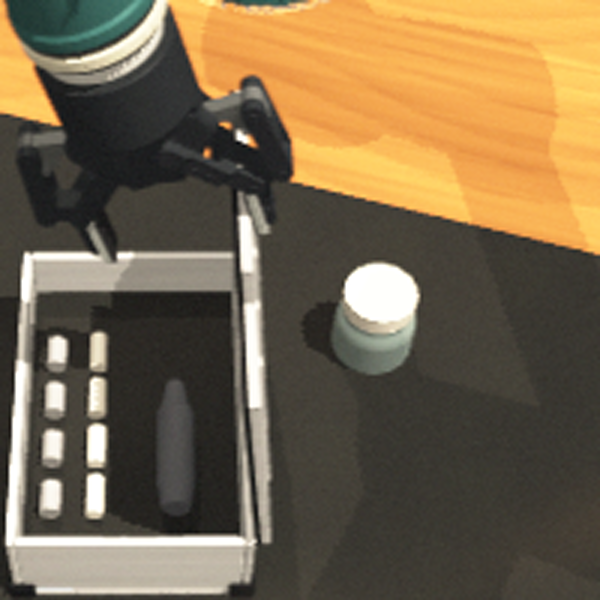

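The lid is now near upright: the back finger at crop (262,225) is touching the cover and the front finger at (108,255) is clear. I'll continue the push.

Run:
```python
from kin import *
p0,M0=pose(1.2916,.165,0)
rows([pose(t,.165,0) for t in np.linspace(1.2916,1.12,8)[1:]],p0,M0)
```

```text
0, -0, 0.004, -0, 1.4, 0, 0,
0.0002, 0, 0.0081, -0, 2.8, -0, 0,
0.0004, -0, 0.0121, 0, 4.2, 0, 0,
0.0008, -0, 0.0162, -0, 5.6, 0, 0,
0.0012, -0, 0.0202, -0, 7, 0, 0,
0.0018, -0, 0.0242, 0, 8.4, 0, 0,
0.0024, -0, 0.0282, 0, 9.8, 0, 0,
```

Emit:
step_arm(targets=[0, 0, 0.004, 0, 1.4, 0, 0, 0.0002, 0, 0.0081, 0, 2.8, 0, 0, 0.0004, 0, 0.0121, 0, 4.2, 0, 0, 0.0008, 0, 0.0162, 0, 5.6, 0, 0, 0.0012, 0, 0.0202, 0, 7, 0, 0, 0.0018, 0, 0.0242, 0, 8.4, 0, 0, 0.0024, 0, 0.0282, 0, 9.8, 0, 0, 0.0024, 0, 0.0282, 0, 9.8, 0, 0, 0.0024, 0, 0.0282, 0, 9.8, 0, 0, 0.0024, 0, 0.0282, 0, 9.8, 0, 0])

```text
time: 7.72
tool_pos: [0.5794, 0.0783, 0.2216]
tcp_rot: [1.238, 1.712, -0.781]
wrist_force: [-0.3, 1.3, 0.1]
width: 1.001
```

```bash
python3 lid.py s4
```

```text
7.775 [0.57941343 0.07835334 0.22164096] tool th 1.1215165673030116 rho 0.16299588498446932 F [0.05 0.38 0.92]
lid angle ~ [1.285 1.293 1.305 1.324 1.354] 348
```

View pics/s4.png

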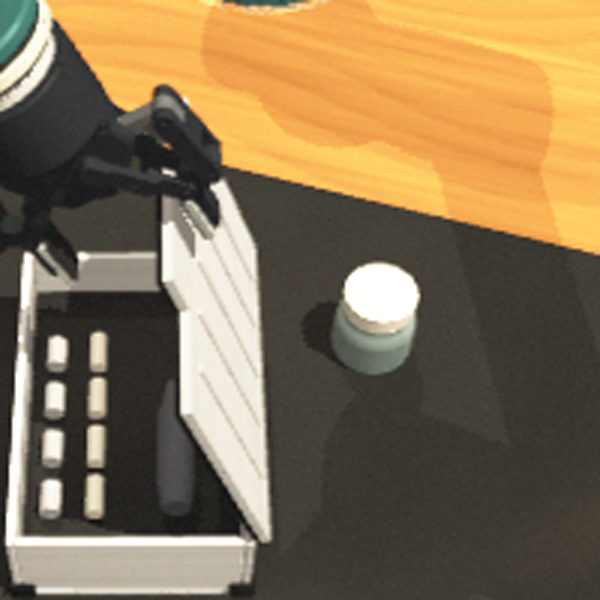

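The lid is past balance at about 1.30, and the front finger at crop (65,270) waits under it. I'll hold and let it settle onto that finger.

Emit:
step_arm(targets=[0, 0, 0, 0, 0, 0, 0, 0, 0, 0, 0, 0, 0, 0, 0, 0, 0, 0, 0, 0, 0, 0, 0, 0, 0, 0, 0, 0, 0, 0, 0, 0, 0, 0, 0, 0, 0, 0, 0, 0, 0, 0, 0, 0, 0, 0, 0, 0, 0, 0, 0, 0, 0, 0, 0, 0])

```text
time: 8.78
tool_pos: [0.5794, 0.0779, 0.2213]
tcp_rot: [1.238, 1.712, -0.781]
wrist_force: [-0.6, -0.5, -0.9]
width: 0.997
```

```bash
python3 lid.py s5
```

```text
8.825 [0.57943915 0.07793817 0.22128149] tool th 1.1216006959703555 rho 0.1628491801116739 F [ 0.21 -0.81  0.21]
lid angle ~ [0.943 0.954 0.966 0.988 1.02 ] 753
```

View pics/s5.png

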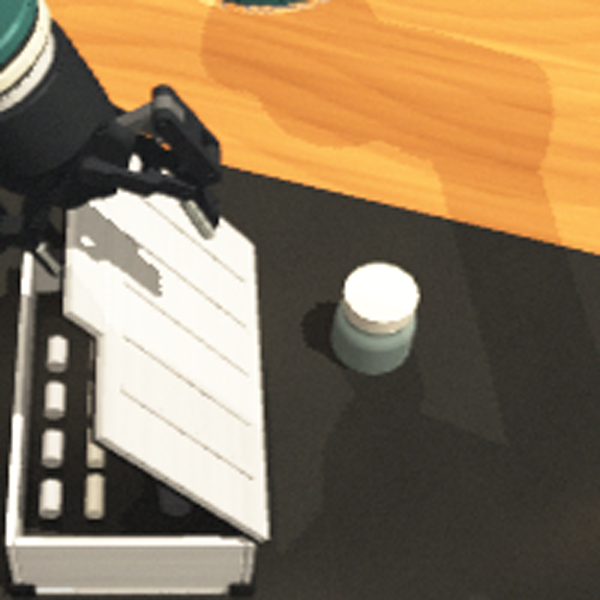

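Emit:
step_arm(targets=[0, 0, 0, 0, 0, 0, 0, 0, 0, 0, 0, 0, 0, 0, 0, 0, 0, 0, 0, 0, 0, 0, 0, 0, 0, 0, 0, 0, 0, 0, 0, 0, 0, 0, 0, 0, 0, 0, 0, 0, 0, 0])

```text
time: 9.57
tool_pos: [0.5794, 0.0781, 0.2214]
tcp_rot: [1.239, 1.712, -0.781]
wrist_force: [-0.4, -1.5, -0.5]
width: 0.999
```

```bash
python3 lid.py s6; python3 lid.py s6b
```

```text
9.625 [0.57939652 0.07806413 0.22139302] tool th 1.1213646491156164 rho 0.16289101749297533 F [-0.52 -2.18 -0.55]
lid angle ~ [0.944 0.953 0.967 0.988 1.02 ] 744
9.675 [0.57939407 0.07806092 0.22137871] tool th 1.1213230139430823 rho 0.16287915903064143 F [ 0.45 -0.45 -0.63]
lid angle ~ [0.944 0.955 0.967 0.987 1.016] 739
```

View pics/s6.png

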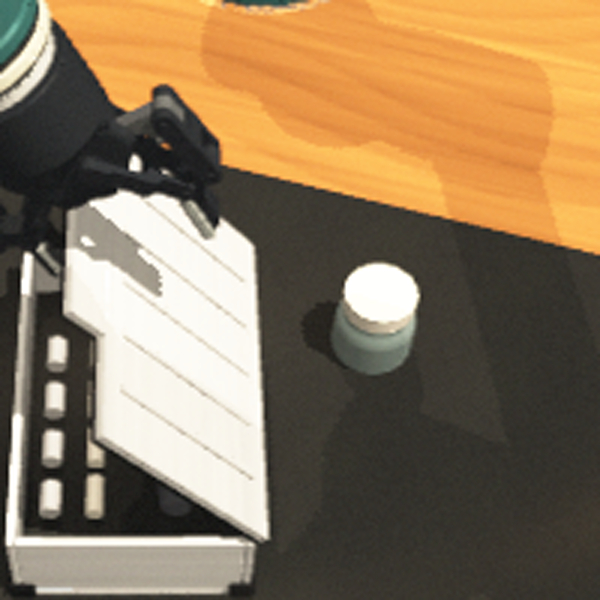

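The lid is at rest on the front finger: outer face about 0.96 in all three looks, so the lid is near 0.92. I'll lower it now at about 0.2 rad/s.

Run:
```python
from kin import *
for a,b in((1.12,.67),(.67,.27)):
    p0,M0=pose(a,.165,0); print(a)
    rows([pose(t,.165,0) for t in np.linspace(a,b,19)[1:]],p0,M0)
```

```text
1.12
0.0001, 0, 0.0041, -0, 1.4, 0, 0,
0.0002, 0, 0.0082, -0, 2.9, 0, 0,
0.0005, -0, 0.0124, -0, 4.3, 0, 0,
0.0008, 0, 0.0165, 0, 5.7, -0, 0,
0.0013, 0, 0.0206, -0, 7.2, 0, 0,
0.0019, 0, 0.0247, -0, 8.6, 0, 0,
0.0025, -0, 0.0287, 0, 10, -0, 0,
0.0033, -0, 0.0328, -0, 11.5, 0, 0,
0.0042, -0, 0.0368, -0, 12.9, -0, 0,
0.0051, 0, 0.0408, -0, 14.3, -0, 0,
0.0062, -0, 0.0448, -0, 15.8, -0, 0,
0.0074, -0, 0.0488, -0, 17.2, -0, 0,
0.0086, 0, 0.0527, 0, 18.6, 0, 0,
0.01, 0, 0.0566, 0, 20, -0, 0,
0.0115, 0, 0.0604, -0, 21.5, 0, 0,
0.013, -0, 0.0643, 0, 22.9, -0, 0,
0.0147, 0, 0.068, 0, 24.4, -0, 0,
0.0164, 0, 0.0718, -0, 25.8, 0, 0,
0.67
0, -0, 0.0037, 0, 1.3, -0, 0,
0.0002, -0, 0.0073, 0, 2.6, -0, 0,
0.0004, -0, 0.011, 0, 3.8, -0, 0,
0.0007, -0, 0.0146, 0, 5.1, 0, 0,
0.001, -0, 0.0183, 0, 6.4, -0, 0,
0.0015, -0, 0.0219, 0, 7.6, -0, 0,
0.002, -0, 0.0256, 0, 8.9, -0, 0,
0.0026, -0, 0.0292, 0, 10.2, -0, 0,
0.0033, -0, 0.0328, 0, 11.5, -0, 0,
0.0041, -0, 0.0364, -0, 12.7, -0, 0,
0.0049, -0, 0.0399, 0, 14, -0, 0,
0.0058, -0, 0.0435, 0, 15.3, -0, 0,
0.0068, -0, 0.047, 0, 16.6, -0, 0,
0.0079, -0, 0.0505, 0, 17.8, -0, 0,
0.0091, -0, 0.054, 0, 19.1, -0, 0,
0.0103, -0, 0.0574, -0, 20.4, -0, 0,
0.0116, -0, 0.0609, 0, 21.6, -0, 0,
0.013, -0, 0.0643, 0, 22.9, -0, 0,
```

Emit:
step_arm(targets=[0.0001, 0, 0.0041, 0, 1.4, 0, 0, 0.0002, 0, 0.0082, 0, 2.9, 0, 0, 0.0005, 0, 0.0124, 0, 4.3, 0, 0, 0.0008, 0, 0.0165, 0, 5.7, 0, 0, 0.0013, 0, 0.0206, 0, 7.2, 0, 0, 0.0019, 0, 0.0247, 0, 8.6, 0, 0, 0.0025, 0, 0.0287, 0, 10, 0, 0, 0.0033, 0, 0.0328, 0, 11.5, 0, 0, 0.0042, 0, 0.0368, 0, 12.9, 0, 0, 0.0051, 0, 0.0408, 0, 14.3, 0, 0, 0.0062, 0, 0.0448, 0, 15.8, 0, 0, 0.0074, 0, 0.0488, 0, 17.2, 0, 0, 0.0086, 0, 0.0527, 0, 18.6, 0, 0, 0.01, 0, 0.0566, 0, 20, 0, 0, 0.0115, 0, 0.0604, 0, 21.5, 0, 0, 0.013, 0, 0.0643, 0, 22.9, 0, 0, 0.0147, 0, 0.068, 0, 24.4, 0, 0, 0.0164, 0, 0.0718, 0, 25.8, 0, 0])

```text
time: 11.92
tool_pos: [0.5972, 0.0232, 0.1751]
tcp_rot: [1.496, 2.067, -0.524]
wrist_force: [-0.2, -0.1, -1.9]
width: 1.005
```

```bash
python3 lid.py s7
```

```text
11.975 [0.59707167 0.02267069 0.17398986] tool th 0.6686388374056533 rho 0.16306192202032546 F [ 1.14 -1.58 -1.12]
lid angle ~ [0.486 0.5   0.515 0.536 0.571] 1027
```

View pics/s7.png

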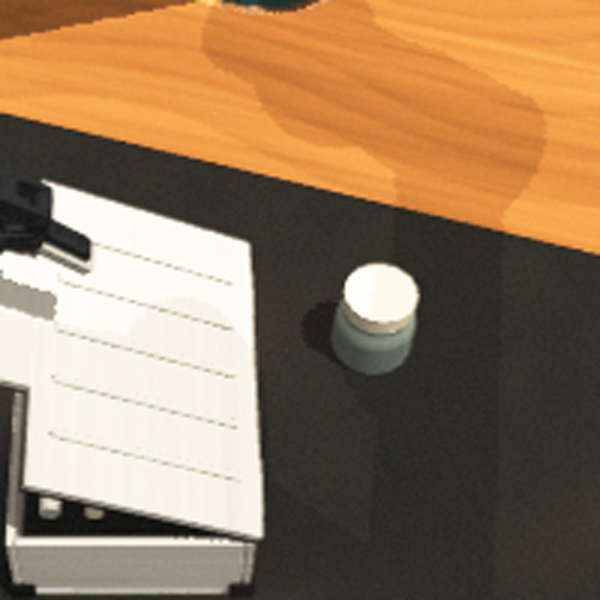

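The lid is carried at about 0.47 and following the tool. The upper finger at crop (70,250) is well clear of the cover. I'll lower it further.

Emit:
step_arm(targets=[0, 0, 0.0037, 0, 1.3, 0, 0, 0.0002, 0, 0.0073, 0, 2.6, 0, 0, 0.0004, 0, 0.011, 0, 3.8, 0, 0, 0.0007, 0, 0.0146, 0, 5.1, 0, 0, 0.001, 0, 0.0183, 0, 6.4, 0, 0, 0.0015, 0, 0.0219, 0, 7.6, 0, 0, 0.002, 0, 0.0256, 0, 8.9, 0, 0, 0.0026, 0, 0.0292, 0, 10.2, 0, 0, 0.0033, 0, 0.0328, 0, 11.5, 0, 0, 0.0041, 0, 0.0364, 0, 12.7, 0, 0, 0.0049, 0, 0.0399, 0, 14, 0, 0, 0.0058, 0, 0.0435, 0, 15.3, 0, 0, 0.0068, 0, 0.047, 0, 16.6, 0, 0, 0.0079, 0, 0.0505, 0, 17.8, 0, 0, 0.0091, 0, 0.054, 0, 19.1, 0, 0, 0.0103, 0, 0.0574, 0, 20.4, 0, 0, 0.0116, 0, 0.0609, 0, 21.6, 0, 0, 0.013, 0, 0.0643, 0, 22.9, 0, 0])

```text
time: 14.22
tool_pos: [0.6063, -0.0051, 0.1168]
tcp_rot: [1.71, 2.361, -0.236]
wrist_force: [0.0, -0.2, -0.9]
width: 1.0
```

```bash
sed -i 's/th>.04/th>-.05/' lid.py; sed -i "s/look(sys.argv\[1\])/look(sys.argv[1],(80,300,200,420),2.7)/" lid.py; python3 lid.py s8
```

```text
14.275 [ 0.60601519 -0.00514132  0.11554549] tool th 0.2688680518301677 rho 0.16388628923816753 F [ 1.16 -0.81 -2.62]
lid angle ~ [0.087 0.103 0.119 0.145 0.185] 1062
```

View pics/s8.png

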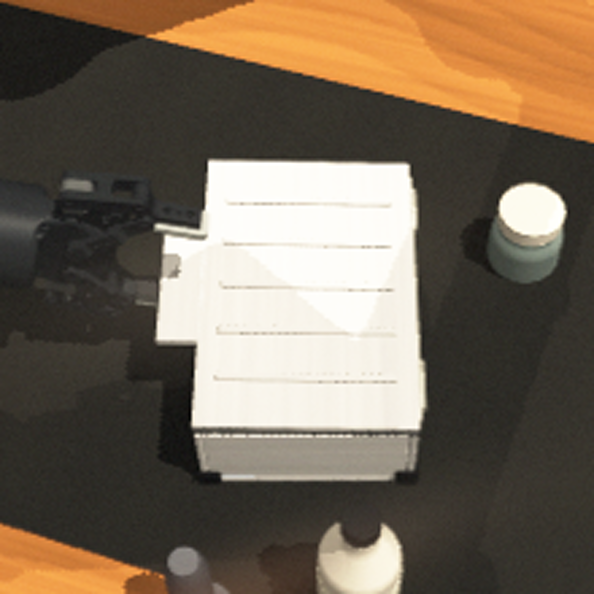

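The lid is almost shut, about 0.07, with the lower finger under the tongue at crop (165,270). Next I'll finish lowering until the finger separates.

Run:
```python
from kin import *
p0,M0=pose(.27,.165,0)
rows([pose(t,.165,0) for t in np.linspace(.27,.12,11)[1:]],p0,M0)
```

```text
0, -0, 0.0025, 0, 0.9, -0, 0,
0.0001, -0, 0.0049, 0, 1.7, 0, 0,
0.0002, -0, 0.0074, 0, 2.6, -0, 0,
0.0003, -0, 0.0099, 0, 3.4, 0, 0,
0.0005, -0, 0.0124, 0, 4.3, 0, 0,
0.0007, -0, 0.0148, -0, 5.2, 0, 0,
0.0009, -0, 0.0173, 0, 6, 0, 0,
0.0012, -0, 0.0198, -0, 6.9, 0, 0,
0.0015, -0, 0.0222, 0, 7.7, 0, 0,
0.0019, -0, 0.0247, -0, 8.6, 0, 0,
```

Emit:
step_arm(targets=[0, 0, 0.0025, 0, 0.9, 0, 0, 0.0001, 0, 0.0049, 0, 1.7, 0, 0, 0.0002, 0, 0.0074, 0, 2.6, 0, 0, 0.0003, 0, 0.0099, 0, 3.4, 0, 0, 0.0005, 0, 0.0124, 0, 4.3, 0, 0, 0.0007, 0, 0.0148, 0, 5.2, 0, 0, 0.0009, 0, 0.0173, 0, 6, 0, 0, 0.0012, 0, 0.0198, 0, 6.9, 0, 0, 0.0015, 0, 0.0222, 0, 7.7, 0, 0, 0.0019, 0, 0.0247, 0, 8.6, 0, 0, 0.0019, 0, 0.0247, 0, 8.6, 0, 0])

```text
time: 15.65
tool_pos: [0.6075, -0.0095, 0.092]
tcp_rot: [1.786, 2.465, -0.112]
wrist_force: [-0.1, 0.8, -1.4]
width: 0.998
```

```bash
python3 lid.py s9
```

```text
15.7 [ 0.60759524 -0.00956572  0.09232915] tool th 0.12064057491845011 rho 0.16440323138604854 F [-0.63 -0.6  -1.12]
lid angle ~ [0.055 0.072 0.088 0.114 0.151] 1058
```

View pics/s9.png

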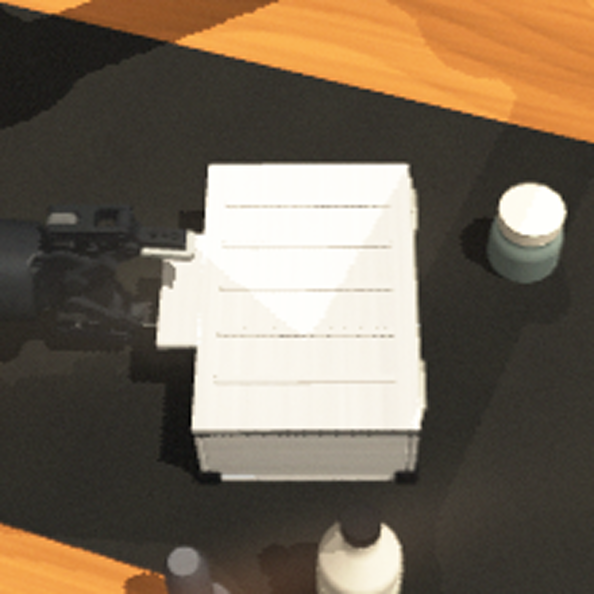

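```bash
cat > flat.py <<'E'
from kin import *
from h import *
for n in ('scene','top'):
    w=cloud(cam(n)).reshape(-1,3)-H; a,b,c=w@X,w@Y,w[:,2]+.075
    m=(abs(b)<.115)&(a<-.01)&(a>-.185)&(c>.06)&(c<.12)
    A=np.c_[a[m],b[m],np.ones(m.sum())]; s=np.linalg.lstsq(A,c[m],rcond=None)[0]
    res=abs(c[m]-A@s); k=res<.003; s=np.linalg.lstsq(A[k],c[m][k],rcond=None)[0]
    print(n,m.sum(),'slope along -x',-s[0],'along y',s[1],'z at hinge',s[2])
print(bot.read_state()['wrist_force'])
E
python3 flat.py
```

```text
scene 7416 slope along -x -0.001301387804237144 along y -0.0019631827935043394 z at hinge 0.08409491720166015
top 11639 slope along -x -0.0015175246385082221 along y -0.0006881352536791951 z at hinge 0.08657185882771674
[-0.68885319  0.17666755 -0.50622441]
```

Emit:
step_arm(targets=[-0.02, 0, 0, 0, 0, 0, 0, -0.04, 0, 0, 0, 0, 0, 0, -0.06, 0, 0, 0, 0, 0, 0, -0.09, 0, 0, 0, 0, 0, 0, -0.12, 0, 0, 0, 0, 0, 0, -0.12, 0, 0, 0, 0, 0, 0, -0.12, 0, 0, 0, 0, 0, 0])

```text
time: 16.68
tool_pos: [0.6449, -0.1233, 0.1072]
tcp_rot: [1.786, 2.463, -0.112]
wrist_force: [-0.4, -0.3, 0.9]
width: 1.003
```

```bash
python3 lid.py s10; python3 flat.py
python3 - <<'E'
from h import *
c=cam('top'); save(c,'top10.png'); w=cloud(c); w0=np.load('top0.npz')['w']
for n,(x,y),zr in (('jar',(.442,.208),(.05,.08)),('bottle',(.759,.165),(.02,.17)),('pen',(.815,.07),(.01,.13))):
    for W in (w0,w):
        q=W.reshape(-1,3); q=q[(np.hypot(q[:,0]-x,q[:,1]-y)<.045)&(q[:,2]>zr[0])&(q[:,2]<zr[1])]; print(n,len(q),q.mean(0).round(4))
E
```

```text
16.725 [ 0.64465513 -0.12269332  0.10706789] tool th 0.1210616758972384 rho 0.28434398853166243 F [ 0.3   0.99 -0.8 ]
lid angle ~ [0.056 0.072 0.088 0.114 0.151] 1045
scene 7488 slope along -x -0.0010303467105102371 along y -0.0017258561535692801 z at hinge 0.08410891609083322
top 11756 slope along -x -0.001550817066772115 along y -0.0007634668672656109 z at hinge 0.08660710432523672
[-0.64443999  0.07136055  0.0848608 ]
jar 728 [0.4415 0.2116 0.0659]
jar 731 [0.4415 0.2116 0.066 ]
bottle 1190 [0.7641 0.1689 0.0988]
bottle 1189 [0.7641 0.1688 0.0988]
pen 818 [0.8162 0.07   0.0557]
pen 817 [0.8161 0.07   0.0558]
```

View pics/s10.png

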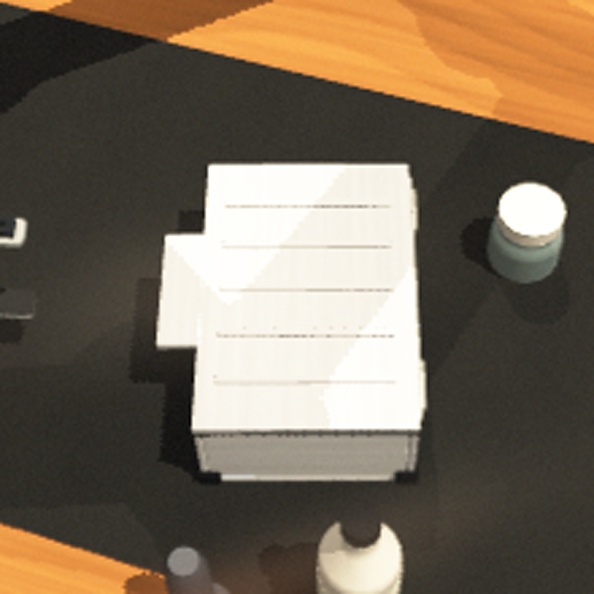

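View pics/top10.png

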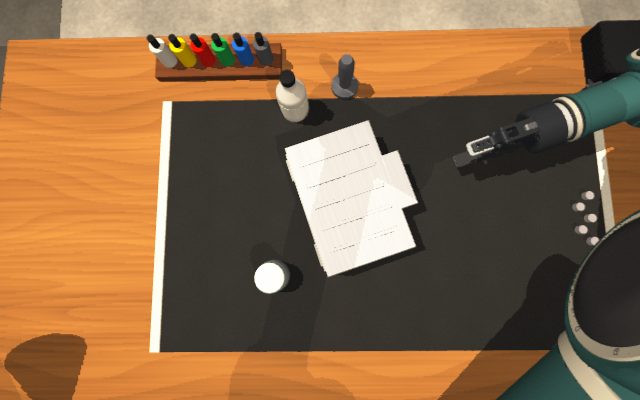

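The lid is flat and shut, with its tongue free at top-view pixel (400,180). The gripper is withdrawn at (470,160), touching nothing, and the jar, bottle and pen haven't moved. I'm handing the job in.

```bash
python3 -c "
from workcell import bot
print(bot.finish_job())"
```

```text
the job is handed in; nothing more can be done
None
```

The lid is fully shut and the job is handed in at about 17 s of the 48 s allowed. `finish_job` reports no verdict.

**What I did:** I straddled the lip with the gripper fully open and pushed the lid past balance with the back finger. The lid settled onto the front finger at about 0.92 rad. I then swung the tool about the hinge at about 0.2 rad/s until the lid lay on the rim, and drew the fingers straight out. The gripper stayed fully open, so the lid was never pinched.

**Last checks:**
- **Lid:** a plane fitted to the cover sloped no more than 0.002 rad in both cameras, with its top at about 85 mm.
- **Bottle, jar and pen:** each was within about 0.2 mm of its starting position.
- **Forces:** the wrist force was only noise, and the gripper stands well clear of the case.

**What disagreed:**
- **Case yaw:** measured at about 1.89, against the stated 0.7 to 1.4. I used the measured value.
- **Starting lid angle:** depth gave 1.73 to 1.76, against the stated 1.62 to 1.70.
- **Rough lid-angle estimate:** it still read about 0.09 with the lid shut. That estimate reads high because it sees the outer face, so I relied on the plane fit.
- **Finger contact force:** at the catch it was near the sensor's noise of about 1 N. I judged the catch by the lid standing still on the finger over repeated looks.

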